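# Tip a culture flask neck-up and lay it level again

### The arm

A 7-joint arm with a two-finger parallel gripper is mounted at the origin on the work surface. World frame = base frame: x ahead of the robot, y to its left, z up, the work surface at z = 0. Lengths are in m, angles in rad, forces in N, time in s.
With the tool pointing down it reaches from about 0.425 to 0.875 m from the base axis. Payload 8.4 kg.
Tool frame: the origin (TCP) lies at the very end of the fingers, on their centre line; the grasp point (between the pads) lies 19 mm behind it; x points along the fingers, z is the direction in which the jaws open and shut, and the axes are right-handed (so a half turn about x gives the same grasp; the last joint's range is limited). The gripper opens to 87 mm and grips with 3 to 60 N. Pads are 19 mm wide; open, the fingers measure 117 mm over their backs; the gripper's body (75 mm by 190 mm) begins 51 mm behind the grasp point.
Start: joints at [-0.099, 0.333, 0.04, 1.465, -0.013, 1.343, -0.059], TCP at [0.65, -0, 0.223] pointing down, gripper open.
Joint ranges: [-2.58, 2.58], [-0.38, 2.09], [-1.3, 1.39], [0.25, 2.4], [-1.5, 4.64], [0.08, 2.09], [-2.65, 2.65]. Speed limits (rad/s): [2.22, 2.22, 2.79, 2.79, 3.14, 3.14, 3.14].

### API

Orientations are given as a unit quaternion [w, x, y, z].
In Python, from plant import get_obs, imaging, bot gives the robot as it stands.
- The arm moves only by the tool drive_tool, never from a script. Its argument "rows" is a list of rows, each an object with "twist": the turn, a rotation vector about the tool's x, y, z in degrees, a list of three; "offset": the shift along the tool's x, y, z in m, a list of three; "claw": the closure, from 0 (fully open) to 1 (shut). In form: [{"twist": [ax, ay, az], "offset": [x, y, z], "claw": claw}, ...]. A call has 1 to 12 rows; each row is the pose to reach, as a shift and turn from the pose commanded when the call began, along the tool's axes at that moment; what a row does not reach only later rows make up. A row lasts 1/8 s, in which the tool goes at most 62.5 mm and 10.7 degrees, less where a joint would pass 70% of its speed; a pose out of reach is approached as far as the arm can. A call with a gripper value outside its range is refused whole. The fingers move at their own pace and stop on an object; "grip_force" is the grip in N (left out, the last holds). Time passes only in rows, so rows that repeat a pose let the fingers close. It gives the time, the measured TCP pose, the force and the opening at its end, in the units of the state.
- get_obs(): the state, without advancing time (a new reading comes with each control period).
- imaging.snapshot(name): name is "scene" or "side" or "wrist"; returns a dict with "img" (400x640x3 uint8, red, green, blue), "fovy" (degrees; the focal length in pixels is half the picture's height over the tangent of half this angle, whatever the lens; pixels are square), "cx", "cy" (the principal point, pixels), "T" (4x4, takes a point from camera to world coordinates); the wrist camera has in their place "hand_eye" (4x4, takes a point from camera to tool coordinates, whose origin is the TCP and whose axes are the tool frame's). Camera axes: x right, y down, z forward; pixel columns grow to the right and rows downward; lengths in m; the calibration is good to about 2 mm. A picture is of the moment at which its call begins: read the wrist's pose just before it. There is no depth.
- bot.finish_job(): hands the job in, once; it reports no verdict.
The state is a dict: "time": time; "q": joint angles; "dq": joint speeds; "joint_torque": joint torques, N m; "position": TCP position; "tool_rot": TCP orientation; "force": force on the tool from outside, world axes, zero at the start; "torque": the same for the moment, N m; "width": opening from 0.0 (shut) to 1.0 (fully open).
Only numpy, scipy, OpenCV 4.12 (cv2) and the standard library are available. Lean on these libraries where they do the work, as an engineer would, in place of code of your own. Each camera call takes 0.05 s, during which the arm holds its last target.

### The job

Two capped culture flasks lie flat on two warming plates: take the larger one, tip it neck-up to about 30 degrees and hold it so for two seconds, so that nothing stays in the neck. Then lay it down flat and square in the middle of the plate it came from and let go of it only once it is down. On the way keep its writing patch upward and never let the cap end dip, and leave the smaller flask alone.

Things in the scene. Friction and masses are not known exactly. Their poses are not given: they have to be found in the camera images.
- flask_center (a point): Larger culture flask: flat bottle of stiff pale plastic, 0.09-0.18 kg, white patch on its upper face, lying on plate_a. Body 96 long (x), 56 wide (y), 32 mm high (z); beyond it along +x neck and white cap (29 mm diameter), ending 92 mm from this point: the body's centre, 16 mm above the plate. x to the cap, y across, z up. Grasp across the 56 mm, here or up to 8 mm higher.
- plate_a_top (a point): Warming plate under the larger flask: fixed dark steel slab, 160 (x) by 96 mm (y), 12 mm thick. Point: middle of its upper face; x along its length, z up. The flask's cap points about along +x; the flask with cap lies about in the middle, so its body's centre starts about 15 mm to -x of this point. The smaller flask has an identical plate; the plates swap places.
- small_flask_center (a point): Smaller culture flask, to be left alone: same build, body 58 (x) by 38 (y) by 24 mm (z), cap of 21 mm diameter ending 61 mm from this point, lying on the other plate. Point: centre of its body, 12 mm above the plate; x points to its cap, z up.
Mind the look-alikes: they are no part of the job. What is shaped like the part that bears plate_a_top but purple is not meant. Leave any red look-alike of the part that bears flask_center alone.

How it is judged:
By the outcome, as a careful person would: the job done as asked, in the order asked, and still so for the second after the job is handed in, with the robot touching nothing.
It also fails if it takes over 48 s, if anything falls off the work surface, if the arm or the gripper's body presses on something with over 40 N, if the wrist force passes 120 N, or if a joint passes its speed limit or range.

## Working session

There is one attempt and no reset: what is moved stays moved. The work goes in short steps, Python scripts to look and compute and a tool call to move; the robot and the scene stay as the last step left them, time stands still between calls to the robot, and variables do not carry over. Pictures are saved under pics/ and viewed, and the job is handed in when it is done.

Besides the shell and the picture viewer there is one more tool, called after "Call:" by a JSON object that holds its "method" and its "body". drive_tool: Moves the arm, as the interface text tells. Its arguments: {"type":"object","properties":{"rows":{"type":"array"},"grip_force":{"type":"number"}},"required":["rows"]}

```bash
mkdir -p pics; ls; python3 - <<'E'
from plant import get_obs, imaging, bot
import cv2
o=get_obs(); print(o)
for n in("scene","side","wrist"):
    s=imaging.snapshot(n); cv2.imwrite(f"pics/{n}0.png",s["img"][:,:,::-1])
    print(n,{k:(v.tolist() if hasattr(v,'tolist') else v) for k,v in s.items() if k!="img"})
E
```

```text
pics
{'time': 0.0, 'q': array([-0.09921976,  0.33390797,  0.03988536,  1.46625561, -0.01340479,
        1.34329112, -0.05850595]), 'dq': array([ 0.00025673, -0.0001741 , -0.0005813 , -0.00022538, -0.00025679,
       -0.00083793,  0.00032851]), 'joint_torque': array([ 1.06989024e-03, -6.56351209e+01,  1.33598529e+00, -4.03798449e+01,
       -5.97442500e-02,  4.47441044e-02,  1.62792835e-04]), 'position': array([ 6.49540459e-01, -2.15728090e-05,  2.21668992e-01]), 'tool_rot': array([ 7.06543600e-01, -3.26610334e-05,  7.07669513e-01, -4.34275276e-05]), 'force': array([ 0.6465766 , -0.36971688,  0.22615888]), 'torque': array([-0.02131538, -0.00685577, -0.02240438]), 'width': 1.0068224622484518}
scene {'fovy': 53.42932738874303, 'cx': 318.6483540905103, 'cy': 201.1813649873542, 'T': [[0.23785228992430432, 0.8200024366640365, -0.520598013867521, 1.0636365582139558], [0.9712138725773529, -0.1935914021112935, 0.1388019551082942, -0.040831587235174174], [0.013034641961565417, -0.5386263759728318, -0.8424439003371724, 0.8784915089209432], [0.0, 0.0, 0.0, 1.0]]}
side {'fovy': 55.10750544316536, 'cx': 318.385202646513, 'cy': 198.940456458837, 'T': [[-0.988717207003192, -0.08278872000294024, 0.12483714357546882, 0.40213088326944374], [-0.14899466433114267, 0.6295192625807923, -0.7625654647573452, 0.83295288930314], [-0.015455567820613754, -0.7725616647750588, -0.6347516046008329, 0.6795758940929414], [0.0, 0.0, 0.0, 1.0]]}
wrist {'fovy': 58.13817930652039, 'cx': 323.7320625638998, 'cy': 205.8520973792698, 'hand_eye': [[-1.4516303004788589e-05, -0.27380507961255157, 0.9617852037579071, -0.16145417446624102], [-0.000341990154899875, -0.96178514625607, -0.27380506840437085, 0.0750390485723925], [0.9999999414160026, -0.0003328957081507597, -7.967707698052471e-05, -0.001412001753148484], [0.0, 0.0, 0.0, 1.0]]}
```

View pics/scene0.png

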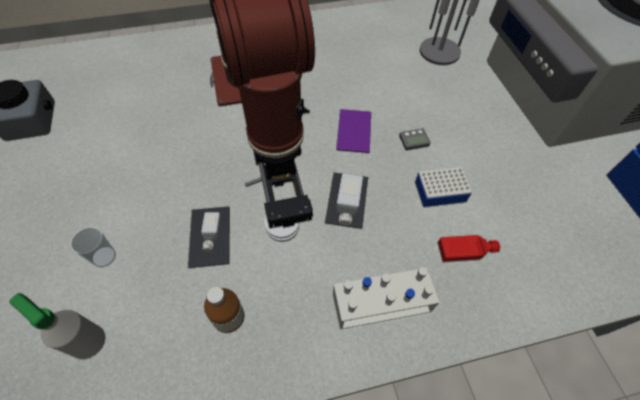

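View pics/side0.png

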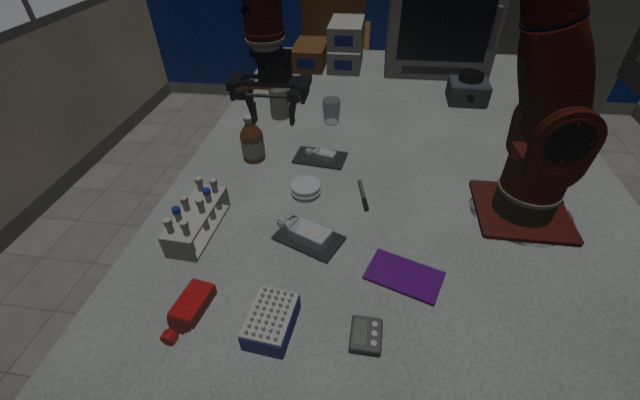

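View pics/wrist0.png

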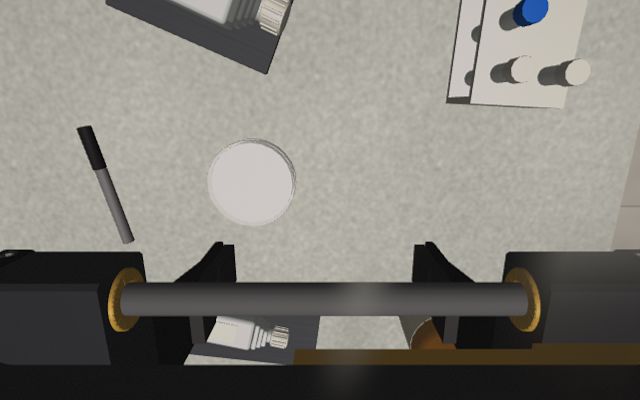

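The scene picture shows the larger flask on the plate near (348,198), the smaller one near (210,235), the purple plate at (354,130) and the red flask at (465,247). I'll enlarge the larger flask's plate.

```bash
python3 - <<'E'
import cv2
a=cv2.imread("pics/scene0.png")[160:240,310:390]; cv2.imwrite("pics/sc1.png",cv2.resize(a,None,fx=7,fy=7,interpolation=cv2.INTER_CUBIC))
a=cv2.imread("pics/side0.png")[200:270,260:360]; cv2.imwrite("pics/si1.png",cv2.resize(a,None,fx=8,fy=8,interpolation=cv2.INTER_CUBIC))
E
```

```text
(no output)
```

View pics/sc1.png

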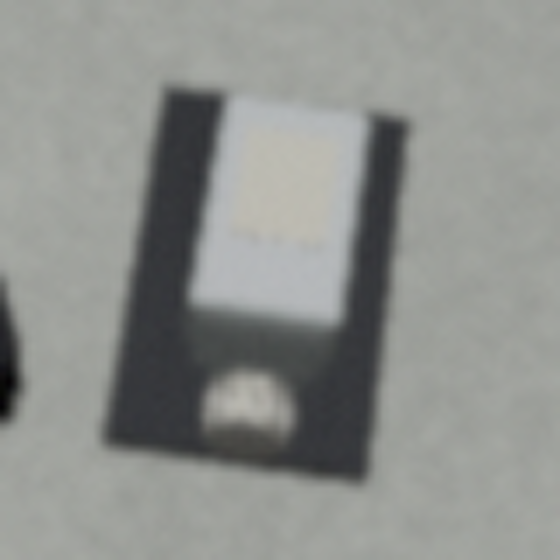

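View pics/si1.png

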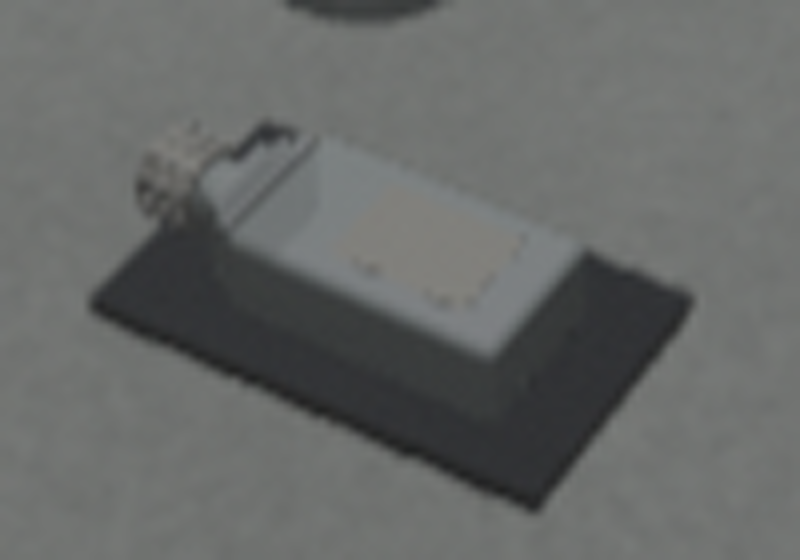

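```bash
cat > h.py <<'E'
import numpy as np, cv2
from scipy.spatial.transform import Rotation as R
def K(s): 
    f=200/np.tan(np.radians(s["fovy"]/2)); return f,s["cx"],s["cy"]
def ray(s,T,uv,z):
    f,cx,cy=K(s); d=T[:3,:3]@np.array([(uv[0]-cx)/f,(uv[1]-cy)/f,1]); return T[:3,3]+d*(z-T[2,3])/d[2]
def proj(s,T,p):
    f,cx,cy=K(s); c=(np.atleast_2d(p)-T[:3,3])@T[:3,:3]; return np.c_[f*c[:,0]/c[:,2]+cx,f*c[:,1]/c[:,2]+cy]
def tool(o):
    T=np.eye(4); q=o["tool_rot"]; T[:3,:3]=R.from_quat([q[1],q[2],q[3],q[0]]).as_matrix(); T[:3,3]=o["position"]; return T
E
python3 - <<'E'
from h import *
from plant import imaging,get_obs
T=tool(get_obs()); print(T.round(3))
for n,ox,oy,k,pts in(("scene",310,160,7,dict(bl=(167,88,.012),br=(408,118,.012),fr=(365,480,0),fl=(107,442,0),tbl=(229,93,.044),tbr=(370,113,.044),tfl=(190,303,.044),tfr=(338,327,.044))),
 ("side",260,200,8,dict(fr=(92,305,0),br=(537,512,0),bl=(693,298,.012),tbr=(490,357,.044),tbl=(585,247,.044),tfr=(237,243,.044),tfl=(320,138,.044)))):
    s=imaging.snapshot(n); 
    for k2,(u,v,z) in pts.items(): print(n,k2,ray(s,np.array(s["T"]),((u+.5)/k-.5+ox,(v+.5)/k-.5+oy),z).round(4))
E
```

```text
[[-0.001  0.     1.     0.65 ]
 [-0.     1.    -0.    -0.   ]
 [-1.    -0.    -0.001  0.222]
 [ 0.     0.     0.     1.   ]]
scene bl [0.4465 0.1633 0.012 ]
scene br [0.4816 0.2502 0.012 ]
scene fr [0.624  0.1903 0.    ]
scene fl [0.5874 0.1038 0.    ]
scene tbl [0.4768 0.1777 0.044 ]
scene tbr [0.4977 0.2263 0.044 ]
scene tfl [0.5631 0.1392 0.044 ]
scene tfr [0.5848 0.1876 0.044 ]
side fr [0.6301 0.1824 0.    ]
side br [0.4816 0.2472 0.    ]
side bl [0.4443 0.1663 0.012 ]
side tbr [0.4974 0.2296 0.044 ]
side tbl [0.4759 0.1814 0.044 ]
side tfr [0.5788 0.1935 0.044 ]
side tfl [0.5629 0.1444 0.044 ]
```

Call:
{"method": "drive_tool", "body": {"rows": [{"twist": [-66.5,0,0],"offset": [0,0.157,-0.07],"claw": 0},{"twist": [-66.5,0,0],"offset": [0,0.157,-0.07],"claw": 0},{"twist": [-66.5,0,0],"offset": [0,0.157,-0.07],"claw": 0},{"twist": [-66.5,0,0],"offset": [0,0.157,-0.07],"claw": 0},{"twist": [-66.5,0,0],"offset": [0,0.157,-0.07],"claw": 0},{"twist": [-66.5,0,0],"offset": [0,0.157,-0.07],"claw": 0},{"twist": [-66.5,0,0],"offset": [0,0.157,-0.07],"claw": 0},{"twist": [-66.5,0,0],"offset": [0,0.157,-0.07],"claw": 0},{"twist": [-66.5,0,0],"offset": [0,0.157,-0.07],"claw": 0}]}}

```text
time: 1.38
position: [0.58, 0.157, 0.2225]
tool_rot: [0.592, -0.387, 0.592, 0.387]
force: [0.4, -0.3, 0.6]
width: 1.002
```

```bash
cat > w.py <<'E'
import sys,pickle
from h import *
from plant import get_obs, imaging
o=get_obs(); s=imaging.snapshot("wrist"); T=tool(o)@np.array(s["hand_eye"])
cv2.imwrite(f"pics/{sys.argv[1]}.png",s["img"][:,:,::-1]); pickle.dump((s,T,o),open(sys.argv[1]+".pkl","wb"))
print(o["time"],o["q"].round(3),tool(o).round(4).tolist(),o["force"],o["width"])
E
python3 w.py w1; python3 -c "
import cv2;a=cv2.imread('pics/w1.png')[0:270,100:500];cv2.imwrite('pics/w1c.png',cv2.resize(a,None,fx=2,fy=2,interpolation=cv2.INTER_CUBIC))"
```

```text
1.375 [-0.182  0.244 -0.187  1.582  0.046  1.321  0.783] [[-0.0001, -0.916, 0.4011, 0.58], [-0.0, 0.4011, 0.916, 0.157], [-1.0, 0.0001, -0.0, 0.2225], [0.0, 0.0, 0.0, 1.0]] [ 0.37115367 -0.33375385  0.63244942] 1.0023439357177282
```

View pics/w1c.png

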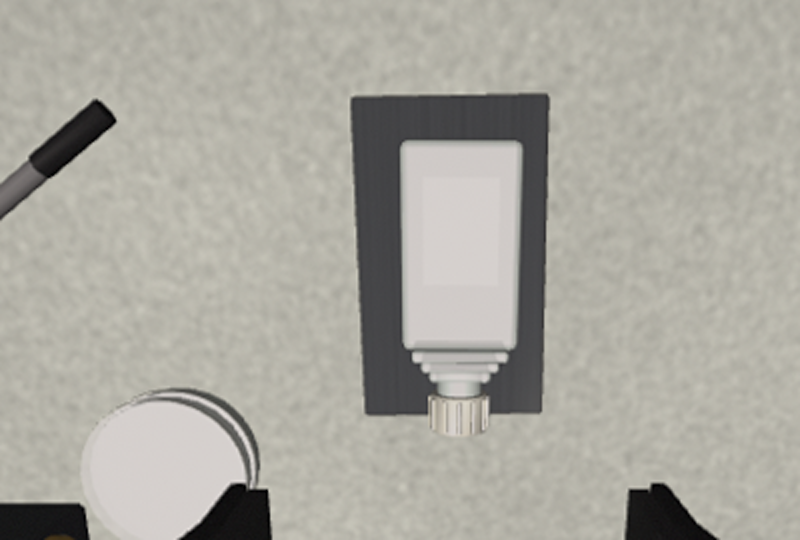

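```bash
python3 - <<'E'
from h import *
import pickle
s,T,o=pickle.load(open("w1.pkl","rb"))
f=lambda u,v,z: ray(s,T,((u+.5)/2-.5+100,(v+.5)/2-.5),z)[:2]
P=np.array([f(351.5,97.5,.012),f(549,94.5,.012),f(542,413,.012),f(366,415,.012)])
F=np.array([f(400.5,140.5,.043),f(523,140.5,.043),f(518,349,.043),f(402,349,.043)])
for A,l,w in((P,.16,.096),(F,.096,.056)):
    # procrustes fit of known rectangle
    M=np.array([[-l/2,w/2],[-l/2,-w/2],[l/2,-w/2],[l/2,w/2]])
    # order: image left/right -> check
    best=None
    for sg in(1,-1):
        m=M*[1,sg]; c=A.mean(0); H=(A-c).T@m; a=np.arctan2((H[1,0]-H[0,1]),(H[0,0]+H[1,1]))
        Rm=np.array([[np.cos(a),-np.sin(a)],[np.sin(a),np.cos(a)]]); r=A-c-m@Rm.T; e=np.abs(r).max()
        if best is None or e<best[0]: best=(e,c,np.degrees(a),r)
    print(A.round(4).tolist(),"res",best[0].round(4),"c",best[1].round(4),"yaw",best[2].round(2))
    c,a=best[1],np.radians(best[2])
    Tt=tool(o); print("tool coords",(np.linalg.inv(Tt)@np.r_[c,0.028,1]).round(4))
    print([np.linalg.norm(A[i]-A[(i+1)%4]).round(4) for i in range(4)])
    S=c
    if l==.16: pc,pa=c,a
print("flask in plate", np.array([[np.cos(pa),np.sin(pa)],[-np.sin(pa),np.cos(pa)]])@(S-pc))
for n in("scene","side"):
  pass
E
```

```text
[[0.445, 0.1651], [0.4817, 0.252], [0.6275, 0.1907], [0.5905, 0.1035]] res 0.0012 c [0.5362 0.1778] yaw -22.89
tool coords [0.1945 0.0485 0.0016 1.    ]
[np.float64(0.0944), np.float64(0.1582), np.float64(0.0947), np.float64(0.158)]
[[0.4751, 0.1792], [0.497, 0.2291], [0.5833, 0.1916], [0.5609, 0.1405]] res 0.0013 c [0.5291 0.1851] yaw -23.82
tool coords [0.1945 0.0579 0.0054 1.    ]
[np.float64(0.0545), np.float64(0.0941), np.float64(0.0558), np.float64(0.0941)]
flask in plate [-0.00936009  0.00395773]
```

The plate's centre is (0.536, 0.178) with yaw −22.9°. The flask's centre is (0.529, 0.185) with yaw −23.7°, about 9 mm to −x and 4 mm to +y of the plate's middle. I'll go down beside it now.

Call:
{"method": "drive_tool", "body": {"rows": [{"twist": [0,0,0],"offset": [0,0.058,0.0054],"claw": 0},{"twist": [0,0,0],"offset": [0.05,0.058,0.0054],"claw": 0},{"twist": [0,0,0],"offset": [0.1,0.058,0.0054],"claw": 0},{"twist": [0,0,0],"offset": [0.14,0.058,0.0054],"claw": 0},{"twist": [0,0,0],"offset": [0.17,0.058,0.0054],"claw": 0},{"twist": [0,0,0],"offset": [0.19,0.058,0.0054],"claw": 0},{"twist": [0,0,0],"offset": [0.2,0.058,0.0054],"claw": 0},{"twist": [0,0,0],"offset": [0.2055,0.058,0.0054],"claw": 0},{"twist": [0,0,0],"offset": [0.2055,0.058,0.0054],"claw": 0}]}}

```text
time: 2.55
position: [0.5292, 0.1851, 0.0174]
tool_rot: [0.592, -0.388, 0.591, 0.388]
force: [0.4, -0.7, 0.6]
width: 0.999
```

```bash
python3 w.py w2; python3 - <<'E'
from plant import imaging
import cv2
a=imaging.snapshot("side")["img"][190:290,240:380,::-1]; cv2.imwrite("pics/si2.png",cv2.resize(a,None,fx=5,fy=5,interpolation=cv2.INTER_CUBIC))
E
```

```text
2.55 [-0.236  0.363 -0.211  1.886  0.095  0.902  0.668] [[0.0003, -0.9169, 0.399, 0.5292], [0.0001, 0.399, 0.9169, 0.1851], [-1.0, -0.0003, 0.0002, 0.0174], [0.0, 0.0, 0.0, 1.0]] [ 0.39615323 -0.73637679  0.56568477] 0.9986326927467075
```

View pics/w2.png

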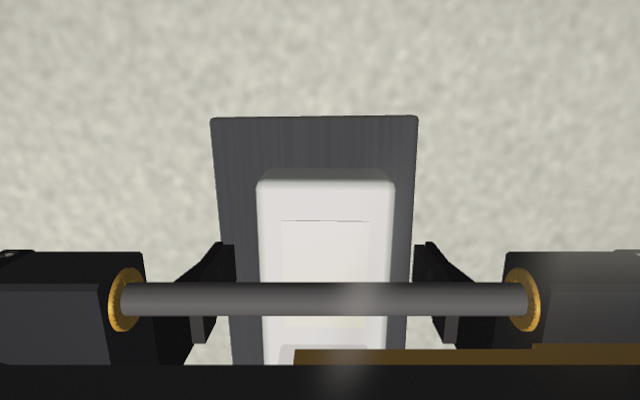

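View pics/si2.png

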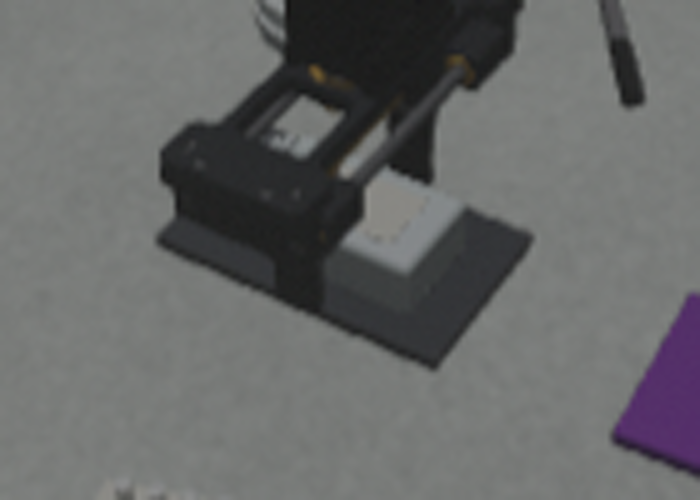

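The fingers straddle the flask: inner edges at columns 235 and 415, flask edges at 257 and 395, so it is centred. I'll close now.

Call:
{"method": "drive_tool", "body": {"rows": [{"twist": [0,0,0],"offset": [0,0,0],"claw": 1},{"twist": [0,0,0],"offset": [0,0,0],"claw": 1},{"twist": [0,0,0],"offset": [0,0,0],"claw": 1},{"twist": [0,0,0],"offset": [0,0,0],"claw": 1},{"twist": [0,0,0],"offset": [0,0,0],"claw": 1},{"twist": [0,0,0],"offset": [0,0,0],"claw": 1},{"twist": [0,0,0],"offset": [0,0,0],"claw": 1},{"twist": [0,0,0],"offset": [0,0,0],"claw": 1}], "grip_force": 30}}

```text
time: 3.65
position: [0.529, 0.1851, 0.0171]
tool_rot: [0.591, -0.388, 0.591, 0.388]
force: [-0.7, -0.1, 1.0]
width: 0.64
```

Call:
{"method": "drive_tool", "body": {"rows": [{"twist": [0,0,0],"offset": [-0.003,0,0],"claw": 1},{"twist": [0,0,0],"offset": [-0.008,0,0],"claw": 1},{"twist": [0,0,0],"offset": [-0.015,0,0],"claw": 1},{"twist": [0,0,0],"offset": [-0.025,0,0],"claw": 1},{"twist": [0,0,0],"offset": [-0.035,0,0],"claw": 1},{"twist": [0,0,0],"offset": [-0.045,0,0],"claw": 1},{"twist": [0,0,0],"offset": [-0.045,0,0],"claw": 1}]}}

```text
time: 4.53
position: [0.5296, 0.1853, 0.0632]
tool_rot: [0.592, -0.388, 0.591, 0.388]
force: [0.4, -0.3, -1.7]
width: 0.642
```

```bash
python3 w.py w3; python3 - <<'E'
from plant import imaging
import cv2
a=imaging.snapshot("side")["img"][160:290,220:380,::-1]; cv2.imwrite("pics/si3.png",cv2.resize(a,None,fx=4,fy=4,interpolation=cv2.INTER_CUBIC))
E
```

```text
4.525 [-0.23   0.304 -0.216  1.854  0.077  0.989  0.682] [[0.0017, -0.917, 0.3988, 0.5296], [0.0006, 0.3988, 0.917, 0.1853], [-1.0, -0.0013, 0.0012, 0.0632], [0.0, 0.0, 0.0, 1.0]] [ 0.42893764 -0.33459596 -1.70594466] 0.6421407455017424
```

View pics/w3.png

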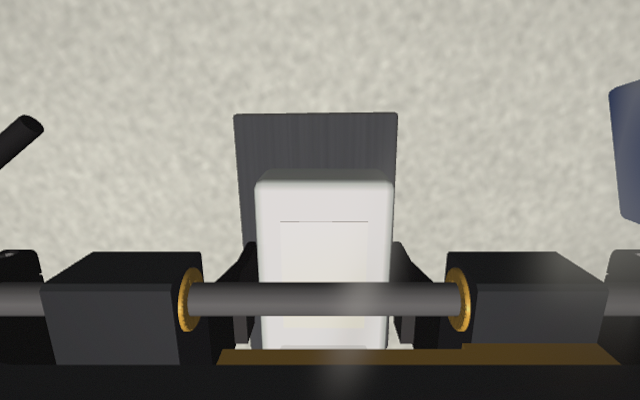

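View pics/si3.png

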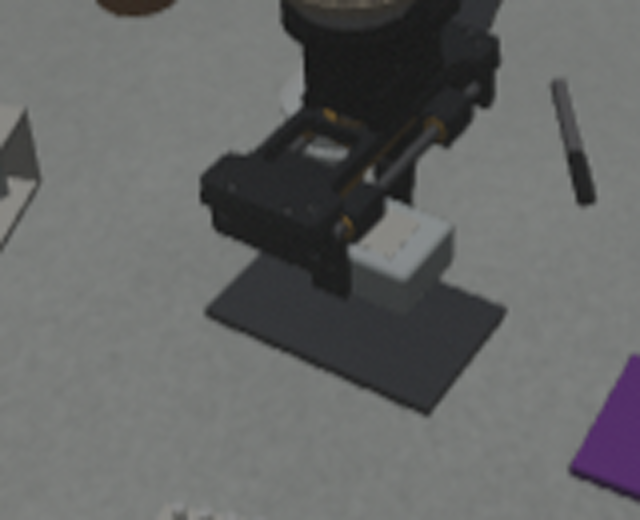

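The flask looks the same in the wrist view as before the lift (rear edge row 180, patch edge row 221), so it did not slip or dip. Next I tip it neck-up, a turn about tool z of −30°, while raising it further.

Call:
{"method": "drive_tool", "body": {"rows": [{"twist": [0,0,0],"offset": [-0.01,0,0],"claw": 1},{"twist": [0,0,-3],"offset": [-0.03,0,0],"claw": 1},{"twist": [0,0,-7],"offset": [-0.05,0,0],"claw": 1},{"twist": [0,0,-11],"offset": [-0.06,0,0],"claw": 1},{"twist": [0,0,-15],"offset": [-0.07,0,0],"claw": 1},{"twist": [0,0,-19],"offset": [-0.07,0,0],"claw": 1},{"twist": [0,0,-23],"offset": [-0.07,0,0],"claw": 1},{"twist": [0,0,-27],"offset": [-0.07,0,0],"claw": 1},{"twist": [0,0,-29],"offset": [-0.07,0,0],"claw": 1},{"twist": [0,0,-30],"offset": [-0.07,0,0],"claw": 1},{"twist": [0,0,-30],"offset": [-0.07,0,0],"claw": 1},{"twist": [0,0,-30],"offset": [-0.07,0,0],"claw": 1}]}}

```text
time: 6.12
position: [0.5292, 0.1849, 0.1322]
tool_rot: [0.672, -0.527, 0.471, 0.221]
force: [-0.2, 0.2, -2.1]
width: 0.641
```

```bash
python3 w.py w4; python3 - <<'E'
from plant import imaging,get_obs
import cv2,pickle
from h import *
s,T,o=pickle.load(open("w4.pkl","rb")); M=tool(o); print("tilt",np.degrees(np.arcsin(-M[2,1])),"roll z",np.degrees(np.arcsin(M[2,2])))
a=imaging.snapshot("side")["img"][120:290,200:400,::-1]; cv2.imwrite("pics/si4.png",cv2.resize(a,None,fx=3.5,fy=3.5,interpolation=cv2.INTER_CUBIC))
E
```

```text
6.125 [-0.458  0.059 -0.273  2.102  0.663  0.864  0.021] [[0.4581, -0.7941, 0.3994, 0.5292], [-0.1994, 0.3461, 0.9168, 0.1849], [-0.8662, -0.4996, 0.0002, 0.1322], [0.0, 0.0, 0.0, 1.0]] [-0.19670659  0.22207043 -2.14254675] 0.6414870368024439
tilt 29.97629066507689 roll z 0.012261750796256275
```

View pics/w4.png

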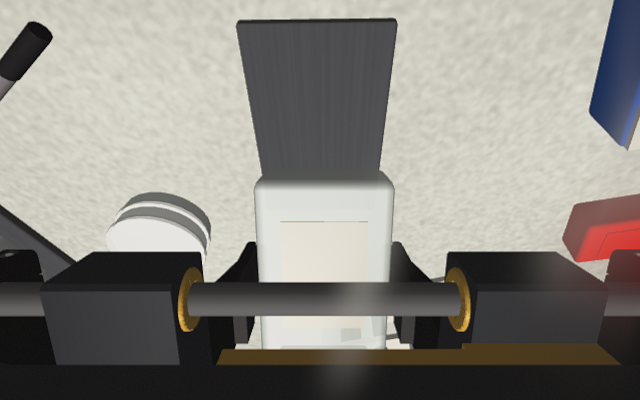

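View pics/si4.png

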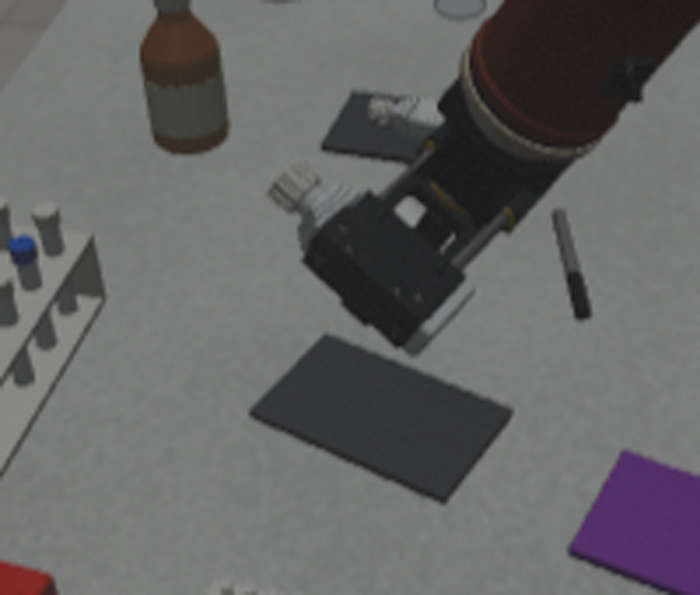

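The tool is tilted 29.98° and the cap, at about (295,185) in the side crop, is the highest part of the flask. It has not moved in the fingers. I'll hold it there for 2.5 s.

Call:
{"method": "drive_tool", "body": {"rows": [{"twist": [0,0,0],"offset": [0,0,0],"claw": 1},{"twist": [0,0,0],"offset": [0,0,0],"claw": 1},{"twist": [0,0,0],"offset": [0,0,0],"claw": 1},{"twist": [0,0,0],"offset": [0,0,0],"claw": 1},{"twist": [0,0,0],"offset": [0,0,0],"claw": 1},{"twist": [0,0,0],"offset": [0,0,0],"claw": 1},{"twist": [0,0,0],"offset": [0,0,0],"claw": 1},{"twist": [0,0,0],"offset": [0,0,0],"claw": 1},{"twist": [0,0,0],"offset": [0,0,0],"claw": 1},{"twist": [0,0,0],"offset": [0,0,0],"claw": 1},{"twist": [0,0,0],"offset": [0,0,0],"claw": 1},{"twist": [0,0,0],"offset": [0,0,0],"claw": 1}]}}

```text
time: 7.72
position: [0.5289, 0.1851, 0.132]
tool_rot: [0.672, -0.528, 0.471, 0.221]
force: [-0.6, -0.1, -1.4]
width: 0.638
```

Call:
{"method": "drive_tool", "body": {"rows": [{"twist": [0,0,0],"offset": [0,0,0],"claw": 1},{"twist": [0,0,0],"offset": [0,0,0],"claw": 1},{"twist": [0,0,0],"offset": [0,0,0],"claw": 1},{"twist": [0,0,0],"offset": [0,0,0],"claw": 1},{"twist": [0,0,0],"offset": [0,0,0],"claw": 1},{"twist": [0,0,0],"offset": [0,0,0],"claw": 1},{"twist": [0,0,0],"offset": [0,0,0],"claw": 1},{"twist": [0,0,0],"offset": [0,0,0],"claw": 1}]}}

```text
time: 8.72
position: [0.5289, 0.1851, 0.132]
tool_rot: [0.672, -0.528, 0.471, 0.221]
force: [0.1, -0.6, -2.7]
width: 0.64
```

Call:
{"method": "drive_tool", "body": {"rows": [{"twist": [0,0,3],"offset": [0,0,0],"claw": 1},{"twist": [0,0,7],"offset": [0,0,0],"claw": 1},{"twist": [0,0,11],"offset": [0,0,0],"claw": 1},{"twist": [0,0,15],"offset": [0,0,0],"claw": 1},{"twist": [0,0,19],"offset": [0,0,0],"claw": 1},{"twist": [0,0,23],"offset": [0,0,0],"claw": 1},{"twist": [0,0,26],"offset": [0,0,0],"claw": 1},{"twist": [0,0,28],"offset": [0,0,0],"claw": 1},{"twist": [0,0,29],"offset": [0,0,0],"claw": 1},{"twist": [0,0,29.5],"offset": [0,0,0],"claw": 1},{"twist": [0,0,29.5],"offset": [0,0,0],"claw": 1}]}}

```text
time: 10.1
position: [0.5288, 0.1852, 0.132]
tool_rot: [0.593, -0.39, 0.59, 0.385]
force: [-1.0, -0.9, -1.5]
width: 0.64
```

```bash
python3 w.py w5; python3 - <<'E'
from plant import imaging
import cv2,pickle
from h import *
s,T,o=pickle.load(open("w5.pkl","rb")); M=tool(o); print("tilt",np.degrees(np.arcsin(-M[2,1])),"roll",np.degrees(np.arcsin(M[2,2])))
cv2.imwrite("pics/w5c.png",cv2.resize(s["img"][60:260,200:420,::-1],None,fx=3,fy=3,interpolation=cv2.INTER_CUBIC))
s=imaging.snapshot("side"); pickle.dump(s,open("si5.pkl","rb"))
cv2.imwrite("pics/si5.png",cv2.resize(s["img"][150:280,250:390,::-1],None,fx=4,fy=4,interpolation=cv2.INTER_CUBIC))
E
```

```text
10.1 [-0.25   0.225 -0.195  1.797  0.055  1.119  0.697] [[0.0081, -0.9171, 0.3985, 0.5288], [-0.0036, 0.3985, 0.9172, 0.1852], [-1.0, -0.0089, -0.0001, 0.132], [0.0, 0.0, 0.0, 1.0]] [-0.98309731 -0.94424454 -1.53508616] 0.63998175587146
tilt 0.5084890332935948 roll -0.005326775815540624Traceback (most recent call last):
  File "<stdin>", line 6, in <module>
FileNotFoundError: [Errno 2] No such file or directory: 'si5.pkl'
```

View pics/w5c.png

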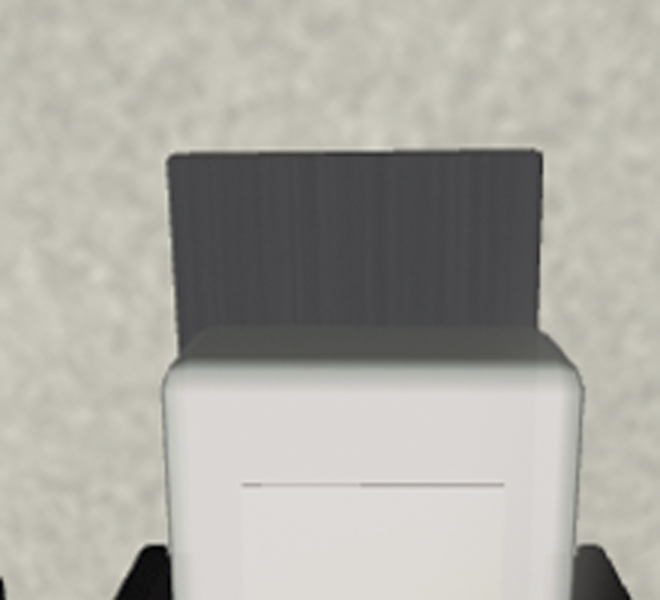

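```bash
python3 - <<'E'
from h import *
import pickle
s,T,o=pickle.load(open("w5.pkl","rb"));M=tool(o)
f=lambda u,v,z: ray(s,T,((u+.5)/3-.5+200,(v+.5)/3-.5+60),z)
a,b=f(168,155,.012),f(542.5,150.5,.012); d=(b-a)[:2]; print(a,b,np.linalg.norm(d))
yaw=np.arctan2(-d[0],d[1]) ; print("plate yaw",np.degrees(yaw))
for y in(yaw,np.radians(-22.9)):
    X=np.array([np.cos(y),np.sin(y)]); c=(a+b)[:2]/2+.08*X; print("plate c",c, "target", c-.015*X)
print("tool yaw",np.degrees(np.arctan2(M[1,2],M[0,2]))-90)
# flask rear edge in tool, top face in grasp: TCP+0.027 above -> plane tool x=-.027 ; approx z world
for v in (360,366,372):
  p=(f(165,v,o["position"][2]+.0265)+f(583,v,o["position"][2]+.0265))/2
  print("rear mid tool",(np.linalg.inv(M)@np.r_[p,1]).round(4))
E
```

```text
[0.44433415 0.16526833 0.012     ] [0.48090903 0.25211714 0.012     ] 0.09423607466338307
plate yaw -22.83755549284867
plate c [0.53635031 0.17764315] target [0.52252617 0.18346495]
plate c [0.53631642 0.17756282] target [0.52249864 0.18339968]
tool yaw -23.484653975629385
rear mid tool [-2.69e-02  4.83e-02 -2.00e-04  1.00e+00]
rear mid tool [-2.69e-02  4.76e-02 -2.00e-04  1.00e+00]
rear mid tool [-2.69e-02  4.68e-02 -2.00e-04  1.00e+00]
```

Call:
{"method": "drive_tool", "body": {"rows": [{"twist": [-0.6,0,0.3],"offset": [0,0.003,-0.002],"claw": 1},{"twist": [-0.6,0,0.4],"offset": [0.02,0.0061,-0.0042],"claw": 1},{"twist": [-0.6,0,0.4],"offset": [0.04,0.0061,-0.0042],"claw": 1},{"twist": [-0.6,0,0.4],"offset": [0.06,0.0061,-0.0042],"claw": 1},{"twist": [-0.6,0,0.4],"offset": [0.08,0.0061,-0.0042],"claw": 1},{"twist": [-0.6,0,0.4],"offset": [0.095,0.0061,-0.0042],"claw": 1},{"twist": [-0.6,0,0.4],"offset": [0.105,0.0061,-0.0042],"claw": 1},{"twist": [-0.6,0,0.4],"offset": [0.109,0.0061,-0.0042],"claw": 1},{"twist": [-0.6,0,0.4],"offset": [0.112,0.0061,-0.0042],"claw": 1},{"twist": [-0.6,0,0.4],"offset": [0.112,0.0061,-0.0042],"claw": 1}]}}

```text
time: 11.45
position: [0.5227, 0.1833, 0.0202]
tool_rot: [0.59, -0.391, 0.589, 0.39]
force: [-0.2, 0.4, -1.8]
width: 0.642
```

```bash
python3 w.py w6; python3 - <<'E'
import pickle
from h import *
s,T,o=pickle.load(open("w6.pkl","rb")); M=tool(o); print("tilt",np.degrees(np.arcsin(-M[2,1])),"roll",np.degrees(np.arcsin(M[2,2])),"yaw",np.degrees(np.arctan2(M[1,2],M[0,2]))-90)
E
```

```text
11.45 [-0.255  0.345 -0.19   1.903  0.083  0.9    0.685] [[0.0019, -0.9212, 0.3892, 0.5227], [-0.0006, 0.3892, 0.9212, 0.1833], [-1.0, -0.002, 0.0002, 0.0202], [0.0, 0.0, 0.0, 1.0]] [-0.1566961   0.35492668 -1.7519282 ] 0.6418784233028719
tilt 0.11380060694498281 roll 0.010418221238345592 yaw -22.9039268097211
```

View pics/w6.png

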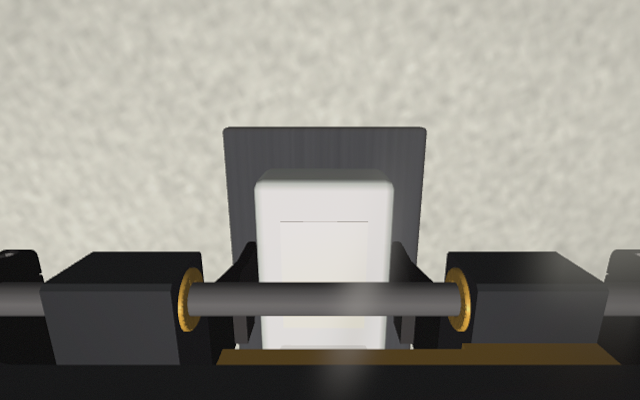

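The flask is square over the plate, with the plate centred on column 325 and the flask on 324.5. About 3 mm remains, so I'll lower it slowly and watch the force.

Call:
{"method": "drive_tool", "body": {"rows": [{"twist": [0,0,0],"offset": [0.001,0,0],"claw": 1},{"twist": [0,0,0],"offset": [0.002,0,0],"claw": 1},{"twist": [0,0,0],"offset": [0.0027,0,0],"claw": 1},{"twist": [0,0,0],"offset": [0.003,0,0],"claw": 1},{"twist": [0,0,0],"offset": [0.003,0,0],"claw": 1}]}}

```text
time: 12.12
position: [0.5226, 0.1832, 0.0171]
tool_rot: [0.59, -0.391, 0.589, 0.39]
force: [-1.1, 0.1, 0.8]
width: 0.644
```

Call:
{"method": "drive_tool", "body": {"rows": [{"twist": [0,0,0],"offset": [0.0005,0,0],"claw": 1},{"twist": [0,0,0],"offset": [0.0005,0,0],"claw": 1},{"twist": [0,0,0],"offset": [0.0005,0,0],"claw": 1}]}}

```text
time: 12.5
position: [0.5226, 0.1833, 0.0171]
tool_rot: [0.59, -0.391, 0.589, 0.39]
force: [-3.2, -1.8, 6.9]
width: 0.645
```

The upward force has risen to 6.9 N and z has stopped at the pickup height, so the flask is down. I'll release it.

Call:
{"method": "drive_tool", "body": {"rows": [{"twist": [0,0,0],"offset": [-0.0004,0,0],"claw": 1},{"twist": [0,0,0],"offset": [-0.0004,0,0],"claw": 0},{"twist": [0,0,0],"offset": [-0.0004,0,0],"claw": 0},{"twist": [0,0,0],"offset": [-0.0004,0,0],"claw": 0},{"twist": [0,0,0],"offset": [-0.0004,0,0],"claw": 0},{"twist": [0,0,0],"offset": [-0.0004,0,0],"claw": 0},{"twist": [0,0,0],"offset": [-0.0004,0,0],"claw": 0}]}}

```text
time: 13.38
position: [0.5226, 0.1833, 0.0169]
tool_rot: [0.59, -0.391, 0.589, 0.39]
force: [0.2, 0.1, -0.2]
width: 0.996
```

Open with no load. I'll go straight up, then toward the cap side for a clear view.

Call:
{"method": "drive_tool", "body": {"rows": [{"twist": [0,0,0],"offset": [-0.01,0,0],"claw": 0},{"twist": [0,0,0],"offset": [-0.03,0,0],"claw": 0},{"twist": [0,0,0],"offset": [-0.06,0,0],"claw": 0},{"twist": [0,0,0],"offset": [-0.11,0,0],"claw": 0},{"twist": [0,0,0],"offset": [-0.16,0,0],"claw": 0},{"twist": [0,0,0],"offset": [-0.2,0,0],"claw": 0},{"twist": [0,0,0],"offset": [-0.205,-0.04,0],"claw": 0},{"twist": [0,0,0],"offset": [-0.205,-0.06,0],"claw": 0},{"twist": [0,0,0],"offset": [-0.205,-0.06,0],"claw": 0},{"twist": [0,0,0],"offset": [-0.205,-0.06,0],"claw": 0}]}}

```text
time: 14.62
position: [0.5764, 0.1607, 0.2212]
tool_rot: [0.589, -0.391, 0.589, 0.391]
force: [0.4, 0.2, -0.3]
width: 0.999
```

```bash
python3 w.py w7; python3 -c "
import cv2;a=cv2.imread('pics/w7.png')[0:270,100:500];cv2.imwrite('pics/w7c.png',cv2.resize(a,None,fx=2,fy=2,interpolation=cv2.INTER_CUBIC))
from plant import imaging
cv2.imwrite('pics/si7.png',imaging.snapshot('side')['img'][:,:,::-1])"
```

```text
14.625 [-0.207  0.238 -0.166  1.59   0.041  1.317  0.793] [[-0.0004, -0.9215, 0.3884, 0.5764], [-0.0007, 0.3884, 0.9215, 0.1607], [-1.0, 0.0001, -0.0008, 0.2212], [0.0, 0.0, 0.0, 1.0]] [ 0.39530932  0.2321539  -0.32112309] 0.9987452576818645
```

View pics/w7c.png

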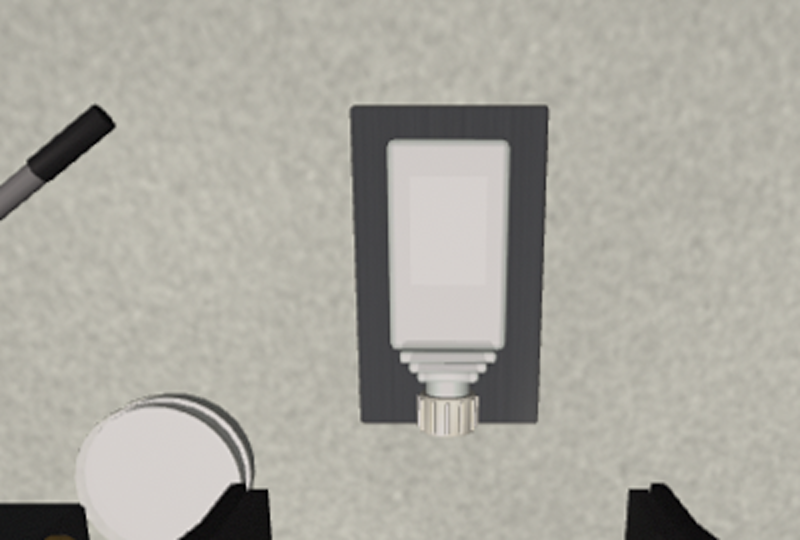

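View pics/si7.png

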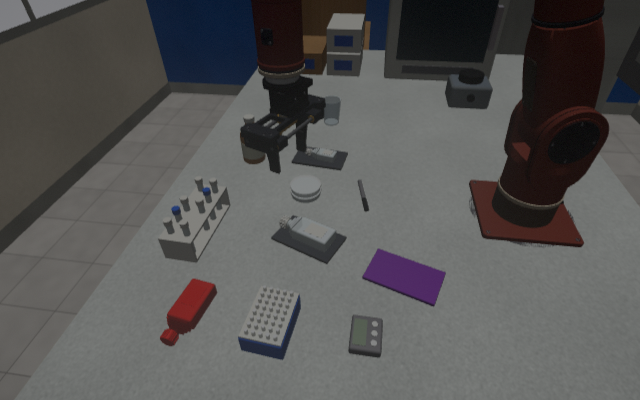

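```bash
python3 - <<'E'
from h import *
import pickle
s,T,o=pickle.load(open("w7.pkl","rb"))
f=lambda u,v,z: ray(s,T,((u+.5)/2-.5+100,(v+.5)/2-.5),z)[:2]
P=np.array([f(351,106,.012),f(549,106,.012),f(538,423,.012),f(361,423,.012)])
F=np.array([f(386.5,140,.043),f(510,140,.043),f(505.5,349,.043),f(390,349,.043)])
for n,A in(("P",P),("F",F)):
    d=(A[2]+A[3]-A[0]-A[1]); print(n,A.mean(0).round(4),np.degrees(np.arctan2(d[1],d[0])).round(2))
a=np.radians(-22.9);D=F.mean(0)-P.mean(0);print(D@[np.cos(a),np.sin(a)],D@[-np.sin(a),np.cos(a)])
E
```

```text
P [0.536  0.1779] -22.93
F [0.5226 0.1827] -23.02
-0.014213183695155361 -0.0008474009556415631
```

The body's centre is 14 mm to −x of the plate's middle, so the flask with its cap is centred. It is under 1 mm off sideways and square to about 0.1°. I'm handing the job in.

```bash
python3 -c "
from plant import bot,get_obs
print(get_obs()['time']); print(bot.finish_job())"
```

```text
14.725
the job is handed in; nothing more can be done
None
```

I tipped the larger flask neck-up to about 30°, held it, laid it back on its own plate and let go. I handed the job in at 14.7 s.

- **Tip and hold:** I gripped it across the 56 mm at 30 N and lifted it level. I then tipped it neck-up to 29.98° and held that for about 2.6 s. By the wrist images up to the hold it did not move in the fingers, and the cap end never dipped.
- **Setting down:** I levelled it and turned it 0.6° to square it with the plate. I lowered it until the upward force reached about 7 N, and only then opened the gripper.
- **Last checks:** From the wrist camera, the body's centre is 14 mm to −x of the plate's middle. That puts the flask with its cap in the middle, 0.8 mm off sideways and square to about 0.1°, with the writing patch up. The gripper is clear and carries no load.
- **Other items:** I did not touch the smaller flask or the look-alikes; in the last side view they look unmoved.

No check failed or disagreed. "Middle" is my reading: flask with cap centred at the nominal 15 mm offset, rather than the body alone.

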